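Hang the caddy on the cleat board

ROBOT

A 6-joint arm with a two-finger parallel gripper is mounted at the origin on a cart in front of the work surface, level with it; the furniture and walls round the work are solid. World frame = base frame: x ahead of the robot, y to its left, z up, the work surface at z = 0. Lengths are in m, angles in degrees, forces in N, time in s.
With the tool pointing down it reaches from about 0.35 to 0.875 m from the base axis. Payload 4.2 kg.
Tool frame: the origin (TCP) lies midway between the tips of the shut fingers; the grasp point (between the pads) lies 19 mm behind it; z points along the fingers, y is the line along which they close (so a half turn about z gives the same grasp; the last joint's range is limited). The gripper opens to 87 mm and grips with 3 to 60 N. Pads are 19 mm wide; open, the fingers measure 117 mm over their backs; the gripper's body (75 mm by 190 mm) begins 51 mm behind the grasp point.
Start: joints at [-59.095, 22.042, 0.453, 0, -68.411, -14.817], TCP at [0.173, -0.6, 0.223] pointing down, gripper open.
Joint ranges: [-179.83, 179.83], [-69.29, 118.12], [-61.27, 80.66], [-181.25, 117.63], [-171.15, -9.14], [-177.46, 177.46]. Speed limits (degrees/s): [159.86, 159.86, 180, 180, 180, 180].

INTERFACE

Orientations are given as a 3x3 rotation matrix whose columns are the frame's x, y, z axes.
In Python, from station import sensors, eyes, workorder gives the robot as it stands.
- The arm moves only by the shell command python3 -m handwheel FILE, which reads ROWS from the file FILE. ROWS is a JSON list that holds a single list of rows (three levels of brackets), with 1 to 8 rows, each of 7 numbers: the opening from 0.0 (shut) to 1.0 (fully open), then dx, dy, dz in m, then a rotation vector rx, ry, rz in degrees; each row is the pose to reach, as a shift and turn from the pose commanded when the command began, along the tool's axes at that moment; what a row does not reach only later rows make up. A row lasts 1/10 s, in which the tool goes at most 0.05 m and 8.59 degrees, less where a joint would pass 70% of its speed; a pose out of reach is approached as far as the arm can. The fingers move at their own pace and stop on an object; the grip force is fixed at half the most. Time passes only in rows, so rows that do not move let the fingers close. It prints the time, the measured TCP pose, the force, the opening and the grip force at its end. Input that does not fit is refused with a message, and nothing moves.
- sensors.sense(): the state, without advancing time (a new reading comes with each control period).
- eyes.capture(name): name is "scene" or "top" or "wrist"; returns a dict with "pixels" (384x512x3 uint8, red, green, blue), "z_map" (384x512 float32, m along the optical axis (not along the pixel's ray), 0 where there is no reading), "K" (3x3 intrinsics, pixels), "world_from_camera" (4x4, takes a point from camera to world coordinates). Camera axes: x right, y up, looking along -z (the intrinsics and any distortion apply to the point x, -y, -z); pixel columns grow to the right and rows downward; lengths in m; the calibration is good to about 2 mm. A picture is of the moment at which its call begins.
- workorder.finish_job(): hands the job in; it is judged then, once.
The state is a dict: "time_s": time; "joints": joint angles; "joint_velocities": joint speeds; "effort": joint torques, N m; "tcp_pos": TCP position; "ee_rot": TCP orientation; "wrist_force": force on the tool from outside, world axes, zero at the start; "moment": the same for the moment, N m; "gripper_width": opening from 0.0 (shut) to 1.0 (fully open); "gripper_force": force on a finger pad.
Only numpy, scipy, OpenCV 4.12 (cv2) and the standard library are available. Lean on these libraries where they do the work, as an engineer would, in place of code of your own. Each camera call takes 0.05 s, during which the arm holds its last target. There are 200 camera calls.

TASK

Take the blue caddy by its black handle and hang it on the aluminium cleat rail of the plywood board: tilt its top towards the board so that the angled strip on its back goes over the rail's lip, let it down until the strip is home behind the lip, then swing its bottom in until the foot is locked under the rail and the caddy hangs upright, flush along the board with its whole width on the rail. The rail is bolted at an unknown height, so feel for it gently; let go at the end and leave everything else where it stands.

Things in the scene. Friction and masses are not known exactly. Their poses are not given: they have to be found in the camera images.
- caddy: Loose blue sheet-metal caddy, 0.3 to 0.5 kg. Origin: middle of its underside; z up, x to its back (the side with the strip), y to its left. Open tray x -44..44, y -60..60, walls 45 mm high; back plate x 40..44, 108 mm high. Hung home, its back plate is 20 mm from the panel and its underside 75 mm below the root of the rail's lip (H, see panel_top).
- strip_edge (a point): Middle of the lowest edge of the caddy's angled aluminium strip: [61.5, 0, 81] mm in the caddy's frame. The strip, 120 mm long in y, 4 mm thick, runs from the back plate (x 44, z 101) backwards and down at 45 degrees to its free lower edge (x 61..64, z 81..83). Home behind the lip, this edge is about 3 mm from the panel and 6 mm above H.
- foot (a point): Middle of the rear face of the caddy's black foot: [64, 0, 6] mm in the caddy's frame. The foot spans x 42..64, y -50..50, z 0..12. Home, it touches the panel, with its top 5 mm under the rail's body, which locks the caddy: it goes on or comes off only tilted by about 0.25 rad or more, top towards the board. Turned on past contact, foot and strip are levered apart (a moment).
- grip (a point): Grasp point in the caddy's handle: [0, 0, 130] mm in the caddy's frame, 17 mm below the handle's top. The handle is a black block 14 mm thick in y, x -30..30, z 97..147, free on both sides.
- board: Fixed plywood panel on two dark feet, 280 mm wide (y), 14 mm thick. Origin: bench level, middle of the panel's front face; x points level into the panel, away from the robot, y along it to the left, z up: the front face is x = 0, the caddy hangs at negative x. Feet at y -132..-108 and 108..132, x -60..85, 14 mm high. Caddy and board (with rail) never press on each other with 40 N or more.
- panel_top (a point): Middle of the front top edge of the panel, 200 mm above the bench. Below it the aluminium cleat rail, y -120..120, is bolted rigidly; the root of its lip is at a height H of 120 to 165 mm above the bench, new each time, not measured. Its body stands 15 mm out, 1 to 58 mm below H. The 4 mm lip rises outwards at 45 degrees to a tip 17 mm out, 17 mm above H; notch behind it 14 mm wide.
- piston: Loose bystander: engine piston standing on the bench, 90 mm across, 64 mm high. Origin: middle of its underside.
- tin: Loose bystander: white-lidded yellow tin, 69 mm across, 57 mm high. Origin: middle of its underside.
- spring: Loose bystander: valve spring standing on the bench, 34 mm across, 45 mm high. Origin: middle of its underside.

How it is judged:
By the outcome, as a careful person would: the job done as asked, in the order asked, and still so for the second after the job is handed in, with the robot touching nothing.
It also fails if it takes over 72 s, if anything falls off the work surface, if the arm or the gripper's body presses on something with over 40 N, if the wrist force passes 120 N, or if a joint passes its speed limit or range.

## Working session

There is one attempt and no reset: what is moved stays moved. The work goes in short steps, Python scripts to look and compute and a shell command to move; the robot and the scene stay as the last step left them, time stands still between calls to the robot, and variables do not carry over. Pictures are saved under pics/ and viewed, at most 10 in all, crops included, and the job is handed in when it is done.

```bash
mkdir -p pics; ls
python3 - <<'E'
from station import sensors, eyes
import cv2, numpy as np
s=sensors.sense()
for k in ("time_s","tcp_pos","ee_rot","wrist_force","gripper_width"): print(k,s[k])
for n in ("scene","top"):
    c=eyes.capture(n); np.savez(f"pics/{n}0.npz",**c)
    cv2.imwrite(f"pics/{n}0.png",cv2.resize(c["pixels"][:,:,::-1],(768,576),interpolation=cv2.INTER_CUBIC))
    print(n,c["K"],c["world_from_camera"])
E
```

```text
pics
time_s 0.0
tcp_pos [ 0.17307716 -0.59992444  0.22147053]
ee_rot [[-9.60878753e-01 -2.76968529e-01 -6.75339753e-04]
 [-2.76969342e-01  9.60876532e-01  2.06745961e-03]
 [ 7.62968709e-05  2.17362642e-03 -9.99997635e-01]]
wrist_force [-0.3131426   0.05682879  0.64558798]
gripper_width 0.999972843553503
scene [[479.37030536   0.         253.18001914]
 [  0.         479.37030536 182.30629594]
 [  0.           0.           1.        ]] [[-0.89899397  0.28503008 -0.33251721  0.15398903]
 [-0.43789439 -0.59822874  0.67109677  0.89046678]
 [-0.00763858  0.74891937  0.6626171   0.99345206]
 [ 0.          0.          0.          1.        ]]
top [[356.06808715   0.         257.28946897]
 [  0.         356.06808715 194.87809315]
 [  0.           0.           1.        ]] [[ 0.02798089  0.99324575 -0.11260528  0.46697009]
 [-0.99939475  0.02546758 -0.02369681  0.03853104]
 [-0.02066897  0.11320019  0.99335719  1.32355974]
 [ 0.          0.          0.          1.        ]]
```

View pics/scene0.png

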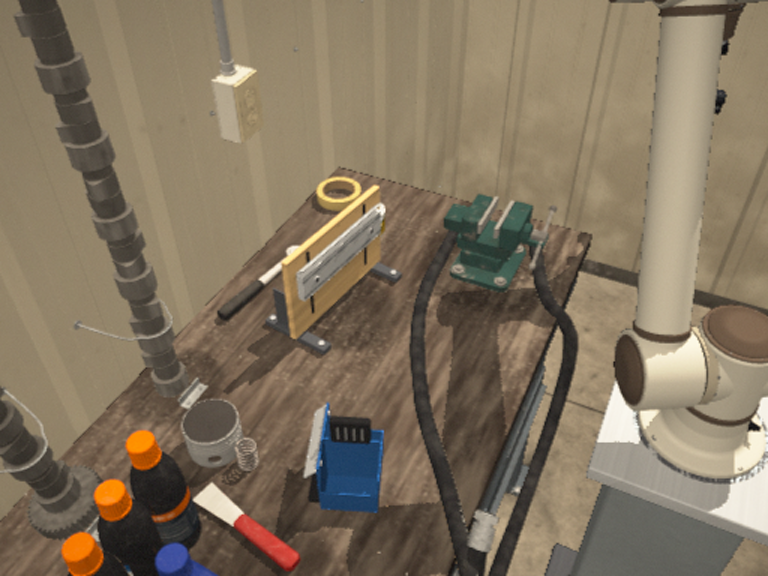

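View pics/top0.png

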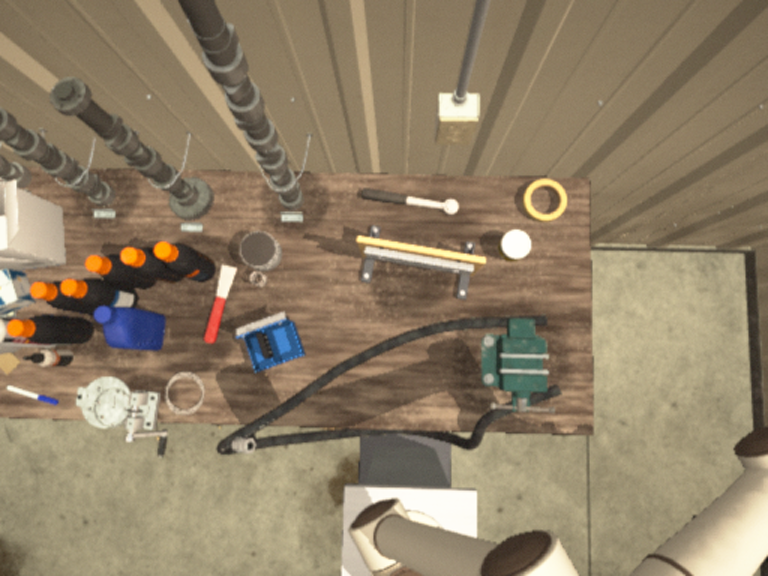

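The scene view (768x576) shows the caddy at about (345,460) with its strip to the left, the board at about (335,260) with its rail facing the robot, and the piston at (212,430) with the spring beside it. The top view shows the caddy at (270,342), the board's top edge from (357,240) to (485,261), and the tin at (515,244).

```bash
cat > h.py <<'E'
import numpy as np, cv2
from scipy.spatial.transform import Rotation as R
def cloud(c):
    z=c["z_map"]; K=c["K"]; v,u=np.mgrid[0:z.shape[0],0:z.shape[1]]
    p=np.stack([(u-K[0,2])/K[0,0]*z,-(v-K[1,2])/K[1,1]*z,-z],-1)
    T=c["world_from_camera"]; w=p@T[:3,:3].T+T[:3,3]; w[z==0]=np.nan; return w
E
python3 - <<'E'
from h import *
for n in ("scene","top"):
    c=dict(np.load(f"pics/{n}0.npz")); w=cloud(c); px=c["pixels"].astype(int)
    hsv=cv2.cvtColor(c["pixels"],cv2.COLOR_RGB2HSV)
    inb=(w[...,0]>0.2)&(w[...,0]<0.8)&(w[...,1]>-0.5)&(w[...,1]<0.6)
    tb=inb&(abs(w[...,2])<.015); print(n,"table z",np.median(w[...,2][tb]))
    # board panel: yellowish, z>.16
    bd=inb&(w[...,1]>-.25)&(w[...,1]<.15)&(w[...,0]>.5)&(w[...,2]>.19)&(w[...,2]<.215)
    P=w[bd]; print("panel top pts",len(P))
    if len(P)>10:
        r=cv2.minAreaRect((P[:,:2]*1000).astype(np.float32)); print(r, "z",np.median(P[:,2])); print(cv2.boxPoints(r))
    bl=inb&(hsv[...,0]>98)&(hsv[...,0]<118)&(hsv[...,1]>130)&(w[...,2]>.02)&(w[...,2]<.12)&(w[...,1]>.15)&(w[...,1]<.4)&(w[...,0]<.55)
    P=w[bl]; r=cv2.minAreaRect((P[:,:2]*1000).astype(np.float32)); print("blue",len(P),r); print(cv2.boxPoints(r),P[:,2].max())
    b=P[:,:2].mean(0); hd=inb&(w[...,2]>.138)&(w[...,2]<.16)&(np.hypot(w[...,0]-b[0],w[...,1]-b[1])<.1)
    P=w[hd]; print("handle",len(P))
    if len(P)>5: r=cv2.minAreaRect((P[:,:2]*1000).astype(np.float32)); print(r,P.mean(0)); print(cv2.boxPoints(r))
s=dict(np.load("pics/scene0.npz"))["pixels"][:,:,::-1]; t=dict(np.load("pics/top0.npz"))["pixels"][:,:,::-1]
A=cv2.resize(s[115:245,170:300],(500,500),interpolation=cv2.INTER_CUBIC); A[:]=A
B=cv2.resize(t[190:260,145:215],(300,300),interpolation=cv2.INTER_CUBIC); C=cv2.resize(s[250:350,190:270],(240,300),interpolation=cv2.INTER_CUBIC)
im=np.zeros((600,800,3),np.uint8); im[:500,:500]=A; im[:300,500:]=B; im[300:,500:740]=C
cv2.imwrite("pics/crop1.png",im)
E
```

```text
scene table z -0.0006380280761437707
panel top pts 476
((690.85888671875, -4.69512939453125), (282.6913146972656, 18.348052978515625), 80.78472137451172) z 0.1984534211404173
[[ 659.16754 -142.74736]
 [ 677.27875 -145.68568]
 [ 722.55023  133.3571 ]
 [ 704.439    136.29543]]
blue 1169 ((478.58935546875, 338.4342041015625), (87.70755767822266, 123.01080322265625), 21.37331199645996)
[[415.33636 379.72742]
 [460.1668  265.17657]
 [541.84235 297.141  ]
 [497.0119  411.69183]] 0.11727880645789679
handle 180
((478.7572021484375, 338.4727478027344), (56.76365280151367, 15.949703216552734), 24.95975685119629) [0.47787891 0.34030592 0.1446566 ]
[[449.6609  333.7262 ]
 [456.39136 319.2661 ]
 [507.85352 343.2193 ]
 [501.12305 357.67938]]
top table z -0.00044537324369842146
panel top pts 409
((691.0144653320312, -5.481903076171875), (277.52996826171875, 15.837526321411133), 81.58365631103516) z 0.19860469171294937
[[ 662.8706  -141.59344]
 [ 678.5376  -143.9115 ]
 [ 719.1583   130.62964]
 [ 703.49133  132.9477 ]]
blue 273 ((476.6186828613281, 335.8970031738281), (84.60842895507812, 121.09068298339844), 21.713607788085938)
[[414.91638 376.49515]
 [459.716   263.9965 ]
 [538.321   295.29886]
 [493.52136 407.79752]] 0.11337394696215952
handle 77
((477.4669189453125, 336.2467346191406), (58.77370071411133, 13.422079086303711), 21.12774085998535) [0.47790074 0.33559627 0.14586126]
[[447.6365  331.9142 ]
 [452.47446 319.39438]
 [507.29733 340.57925]
 [502.45938 353.0991 ]]
```

View pics/crop1.png

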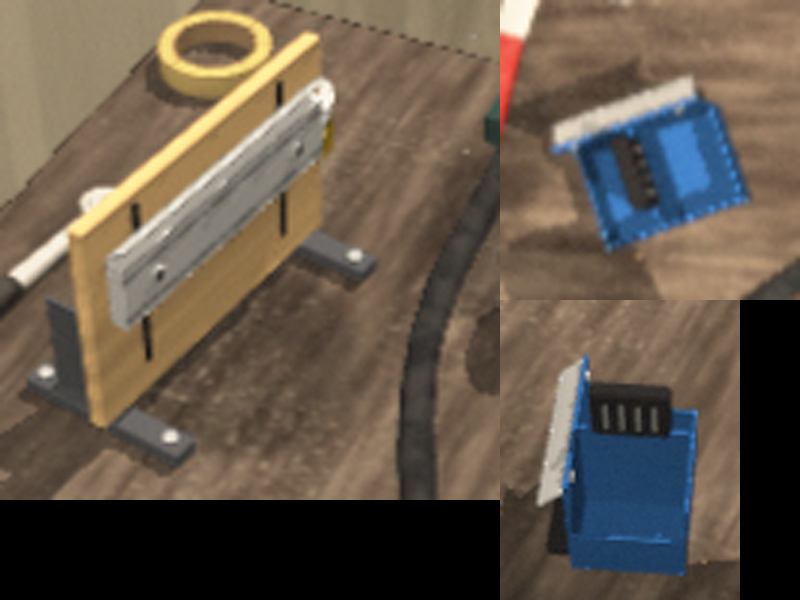

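The crops show the rail along the whole board, with its lip sloping outward at the top, and the caddy's handle plate running from the strip side to the front. Next I measure the board plane and rail profile in the board's frame.

Run:
```python
from h import *
for n in ("scene","top"):
    c=dict(np.load(f"pics/{n}0.npz")); w=cloud(c)
    yaw=np.radians(-8.5); o=np.array([.684,-.0045,0])
    Rb=R.from_euler('z',yaw).as_matrix(); q=(w-o)@Rb*1000
    x,y,z=q[...,0],q[...,1],q[...,2]
    m=(abs(x)<5)&(abs(y)<130)&(z>20)&(z<195)
    if m.sum()>50:
        A=np.c_[y[m],z[m],np.ones(m.sum())]; k=np.linalg.lstsq(A,x[m],rcond=None)[0]; res=x[m]-A@k
        m2=abs(res)<2; k=np.linalg.lstsq(A[m2],x[m][m2],rcond=None)[0]; print(n,"face x = %.4f y + %.4f z + %.2f"%tuple(k),m.sum(),res.std())
    m=(abs(y)<115)&(x<2)&(x>-30)&(z>40)&(z<200)
    for z0 in range(50,200,4):
        s=m&(z>=z0)&(z<z0+4); print(z0,s.sum(),np.round(np.percentile(x[s],[10,50,90]),1) if s.any() else '',end=' | ')
    print()
    # left/right extents
    t=(abs(z-199)<5)&(abs(x-7)<12); print("y ext",np.nanmin(y[t]),np.nanmax(y[t]))
    s=(x<-10)&(x>-22)&(z>110)&(abs(y)<150)&(z<190); print("rail y ext",np.percentile(y[s],[.5,99.5]))
```

```text
scene face x = 0.0018 y + -0.0004 z + 0.84 1590 1.5862603533642068
50 36 [-0.7  0.6  1.5] | 54 36 [-1.   0.3  1.7] | 58 39 [-1.1  0.2  1.7] | 62 50 [-0.7  0.7  1.6] | 66 34 [-1.1  0.7  1.6] | 70 44 [-1.1  0.8  1.7] | 74 37 [-0.4  0.8  1.7] | 78 43 [-1.6  0.5  1.4] | 82 32 [-1.1  0.2  0.9] | 86 1 [-0.6 -0.6 -0.6] | 90 1 [0.8 0.8 0.8] | 94 1 [-0.5 -0.5 -0.5] | 98 0  | 102 14 [-13.7 -13.1 -11.5] | 106 52 [-15.2 -14.  -12.4] | 110 53 [-15.5 -14.2 -12.7] | 114 59 [-15.9 -14.3 -12.6] | 118 60 [-15.8 -14.3 -12.4] | 122 55 [-15.1 -14.1 -11.5] | 126 45 [-16.4 -14.4 -12.6] | 130 56 [-16.5 -14.3 -12.6] | 134 57 [-16.6 -14.4 -12.7] | 138 68 [-16.5 -14.1 -12.7] | 142 56 [-16.  -13.8 -12.3] | 146 49 [-15.6 -14.4 -13. ] | 150 66 [-16.2 -14.2 -12.1] | 154 67 [-15.7 -13.8 -11.2] | 158 160 [-14.7  -9.6  -4.7] | 162 80 [-14.9 -10.7   0.8] | 166 52 [-3.2 -0.2  1.2] | 170 77 [-6.4 -0.1  1.4] | 174 97 [-15.1 -11.    1.1] | 178 92 [-16.  -12.3   1.3] | 182 54 [-1.   0.5  1.7] | 186 48 [-0.9  0.5  1.8] | 190 53 [-0.8  0.2  1.6] | 194 46 [-1.   0.6  1.7] | 198 20 [-0.3  0.9  1.7] | 
y ext -140.518386322808 1
[... 309 characters left out ...]
| 114 17 [-15.4 -14.8 -14.2] | 118 12 [-14.9 -14.6 -14.2] | 122 14 [-14.8 -14.4 -13.8] | 126 11 [-15.2 -15.  -14.3] | 130 16 [-16.  -14.5 -13.8] | 134 13 [-16.  -14.7 -14.4] | 138 20 [-16.1 -14.6 -14.1] | 142 11 [-15.1 -14.8 -14.4] | 146 8 [-15.1 -14.8 -14.2] | 150 25 [-15.3 -14.7 -14.3] | 154 15 [-14.9 -14.4 -13.3] | 158 24 [-14.8 -14.2 -13.4] | 162 44 [-14.2  -0.6   0.9] | 166 74 [-4.8 -2.3  0.6] | 170 85 [-9.6 -6.5  0.3] | 174 109 [-15.1 -10.7   0.4] | 178 64 [-15.8 -13.3   0.6] | 182 19 [-14.8   0.1   0.8] | 186 20 [-0.1  0.3  1.1] | 190 20 [-0.5  0.3  0.9] | 194 28 [0.2 0.9 1.7] | 198 17 [0.6 1.4 1.9] | 
y ext -138.7050818729087 931.1871043155935
rail y ext [-119.13169188  117.59808459]
```

```bash
cat >> h.py <<'E'
from station import sensors
O=np.array([.6847,-.0038,0]); YB=-8.6; H=162
def Rc(yaw,tilt=0): return (R.from_euler('z',yaw,degrees=True)*R.from_euler('y',tilt,degrees=True)).as_matrix()
TC=np.diag([-1,1,-1.])  # tool axes in caddy frame
def tcp_for(caddy_o,Rcad,grip=(0,0,130)): return caddy_o+Rcad@((np.array(grip)+[0,0,-19])/1000), Rcad@TC
def delta(p,Rt):
    s=sensors.sense(); E=np.array(s["ee_rot"]); d=E.T@(p-s["tcp_pos"]); rv=R.from_matrix(E.T@Rt).as_rotvec(degrees=True)
    print("shift",np.round(d,4),"rot",np.round(rv,2),"|d|",round(np.linalg.norm(d),3)); return d,rv
def state():
    s=sensors.sense(); Rb=Rc(YB); E=np.array(s["ee_rot"])
    print("t",s["time_s"],"tcp",np.round(s["tcp_pos"],4),"F_board",np.round(Rb.T@s["wrist_force"],2),"M_board",np.round(Rb.T@s["moment"],3),"w",round(s["gripper_width"],3),"gf",s["gripper_force"])
    Rcad=E@TC; o=np.array(s["tcp_pos"])-Rcad@[0,0,.111]
    Rr=Rb.T@Rcad; print("caddy in board (mm)",np.round((o-O)@Rb*1000,1),"edge",np.round((o+Rcad@[.0615,0,.081]-O)@Rb*1000,1),"foot",np.round((o+Rcad@[.064,0,.006]-O)@Rb*1000,1),"tilt",round(np.degrees(np.arctan2(Rr[0,2],Rr[2,2])),2),"yaw",round(np.degrees(np.arctan2(Rr[1,0],Rr[0,0])),2), "roll",round(np.degrees(Rr[2,1]),2),"j",np.round(s["joints"],0))
E
python3 - <<'E'
from h import *
c=dict(np.load("pics/scene0.npz")); t=dict(np.load("pics/top0.npz"))
w=np.r_[cloud(c).reshape(-1,3),cloud(t).reshape(-1,3)]; w=w[np.isfinite(w[:,0])]
v=w[(w[:,0]>.2)&(w[:,0]<.6)&(w[:,1]>-.45)&(w[:,1]<.15)]; v=v[v[:,2]>.05]
print("vise/hose zmax",np.sort(v[:,2])[-20:], v[np.argmax(v[:,2])])
v=w[(np.hypot(w[:,0]-.477,w[:,1]-.337)<.25)&(w[:,2]>.15)]; print(len(v), v.mean(0) if len(v) else '')
p,Rt=tcp_for(np.array([.4775,.337,0]),Rc(21.4)); print("grasp",p)
delta(p+[0,0,.1],Rt); delta(np.array([.42,-.25,.34]),Rt)
E
```

```text
vise/hose zmax [0.73448958 0.7345087  0.73461601 0.73473685 0.73476416 0.73490449
 0.73505826 0.73524128 0.73525802 0.73528425 0.73537719 0.73559271
 0.73561616 0.73580835 0.73593892 0.73616852 0.73626972 0.73627344
 0.73632243 0.73644402] [ 0.24252222 -0.10321336  0.73644402]
53 [0.63573088 0.50351537 0.15785321]
grasp [0.4775 0.337  0.111 ]
shift [-0.552   0.816   0.0121] rot [ 0.11 -0.   -5.32] |d| 0.985
shift [-0.3342  0.2682 -0.118 ] rot [ 0.11 -0.   -5.32] |d| 0.444
```

```bash
echo '[[[1,-0.04,0.03,-0.02,0,0,-1],[1,-0.08,0.06,-0.04,0,0,-2],[1,-0.12,0.09,-0.055,0,0,-3],[1,-0.16,0.12,-0.07,0,0,-4],[1,-0.2,0.15,-0.085,0,0,-5],[1,-0.24,0.18,-0.1,0,0,-5.3],[1,-0.28,0.21,-0.11,0,0,-5.3],[1,-0.31,0.25,-0.118,0,0,-5.3]]]' > mv.in && python3 -m handwheel mv.in
python3 - <<'E'
from h import *
p,Rt=tcp_for(np.array([.4775,.337,0]),Rc(21.4))
delta(np.array([.42,.0,.33]),Rt); delta(p+[0,0,.14],Rt); state()
E
```

```text
time_s: 0.9
tcp_pos: [0.3958, -0.2884, 0.3377]
ee_rot: [[-0.931, -0.365, 0.0], [-0.365, 0.931, -0.0], [-0.0, -0.0, -1.0]]
wrist_force: [-0.0, 0.0, 0.5]
gripper_width: 0.999
gripper_force: 0.0
shift [-0.1277  0.2597  0.0077] rot [-0.    0.01 -0.02] |d| 0.29
shift [-0.3041  0.5526  0.0867] rot [-0.    0.01 -0.02] |d| 0.637
t 0.9 tcp [ 0.3958 -0.2884  0.3377] F_board [-0.04  0.01  0.51] M_board [ 0.04  -0.104 -0.023] w 0.999 gf 0.0
caddy in board (mm) [-243.  -324.6  226.7] edge [-189.8 -293.9  307.7] foot [-187.6 -292.6  232.7] tilt -0.01 yaw 29.98 roll -0.0 j [-17.   5.  -6.  -0. -79. -52.]
```

```bash
echo '[[[1,-0.024,0.043,0,0,0,0],[1,-0.048,0.086,0,0,0,0],[1,-0.072,0.13,0,0,0,0],[1,-0.096,0.173,0,0,0,0],[1,-0.12,0.217,0,0,0,0],[1,-0.144,0.26,0,0,0,0],[1,-0.168,0.304,0,0,0,0],[1,-0.19,0.348,0,0,0,0]]]' > mv.in && python3 -m handwheel mv.in && echo '[[[1,-0.02,0.04,0.015,0,0,0],[1,-0.04,0.08,0.03,0,0,0],[1,-0.065,0.12,0.045,0,0,0],[1,-0.09,0.16,0.06,0,0,0],[1,-0.114,0.205,0.087,0,0,0],[1,-0.114,0.205,0.087,0,0,0],[1,-0.114,0.205,0.087,0,0,0]]]' > mv.in && python3 -m handwheel mv.in
python3 - <<'E'
from h import *
from station import eyes
p,Rt=tcp_for(np.array([.4775,.337,0]),Rc(21.4)); delta(p,Rt); state()
c=eyes.capture("wrist"); np.savez("pics/w1.npz",**c); cv2.imwrite("pics/w1.png",c["pixels"][:,:,::-1])
w=cloud(c)
hd=(w[...,2]>.138)&(w[...,2]<.152)&(np.hypot(w[...,0]-.4775,w[...,1]-.337)<.06)
P=w[hd]; r=cv2.minAreaRect((P[:,:2]*1000).astype(np.float32)); print(len(P),r,np.median(P[:,2])); print(cv2.boxPoints(r))
E
```

```text
time_s: 1.7
tcp_pos: [0.4441, 0.1053, 0.3374]
ee_rot: [[-0.931, -0.365, -0.0], [-0.365, 0.931, 0.0], [0.0, 0.0, -1.0]]
wrist_force: [1.3, -0.6, -0.7]
gripper_width: 1.002
gripper_force: 0.0
time_s: 2.4
tcp_pos: [0.4753, 0.3364, 0.2483]
ee_rot: [[-0.931, -0.366, -0.003], [-0.366, 0.931, -0.003], [0.004, -0.002, -1.0]]
wrist_force: [-0.3, -0.9, 0.3]
gripper_width: 0.999
gripper_force: 0.0
shift [-2.900e-03  1.000e-04  1.373e-01] rot [-0.12 -0.23  0.09] |d| 0.137
t 2.4 tcp [0.4753 0.3364 0.2483] F_board [-0.17 -0.94  0.26] M_board [-0.025  0.032 -0.041] w 0.999 gf 0.0
caddy in board (mm) [-258.2  304.6  137.3] edge [-204.8  335.7  218.1] foot [-202.8  336.7  143. ] tilt 0.13 yaw 30.08 roll -0.12 j [  51.   17.   -3.   -0.  -70. -120.]
1012 ((477.5537414550781, 337.4288635253906), (58.462886810302734, 13.964401245117188), 21.618431091308594) 0.14605441318818066
[[447.8061  333.15036]
 [452.95093 320.16824]
 [507.3014  341.70737]
 [502.15656 354.68948]]
```

View pics/w1.png

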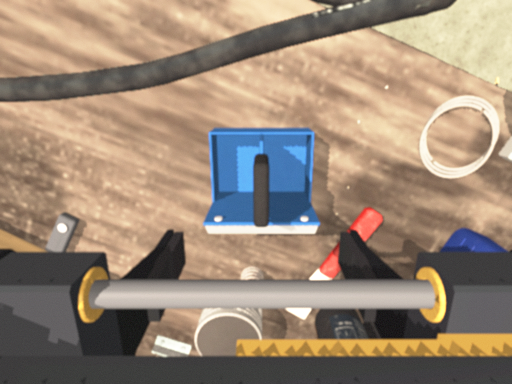

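The wrist view shows the handle centred at (262,190), parallel to the fingers' plane; the depth fit agrees with the earlier pose to within 0.5 mm. I descend and grip.

```bash
echo '[[[1,-0.002,0.001,0.035,0,0,0.2],[1,-0.0025,0.001,0.07,0,0,0.2],[1,-0.0025,0.001,0.1,0,0,0.2],[1,-0.0025,0.001,0.12,0,0,0.2],[1,-0.0025,0.001,0.132,0,0,0.2],[1,-0.0025,0.001,0.137,0,0,0.2],[1,-0.0025,0.001,0.137,0,0,0.2]]]' > mv.in && python3 -m handwheel mv.in && echo '[[[0,0,0,0,0,0,0],[0,0,0,0,0,0,0],[0,0,0,0,0,0,0],[0,0,0,0,0,0,0],[0,0,0,0,0,0,0],[0,0,0,0,0,0,0],[0,0,0,0,0,0,0],[0,0,0,0,0,0,0]]]' > mv.in && python3 -m handwheel mv.in
python3 -c "
from h import *
state(); p,Rt=tcp_for(np.array([.4776,.3374,0]),Rc(21.6)); delta(p,Rt)"
```

```text
time_s: 3.15
tcp_pos: [0.4783, 0.3372, 0.1143]
ee_rot: [[-0.933, -0.361, 0.001], [-0.361, 0.933, 0.001], [-0.001, 0.0, -1.0]]
wrist_force: [0.0, -0.7, -0.6]
gripper_width: 0.997
gripper_force: 0.0
time_s: 3.95
tcp_pos: [0.4779, 0.3376, 0.1134]
ee_rot: [[-0.932, -0.361, -0.0], [-0.361, 0.932, -0.0], [0.0, -0.0, -1.0]]
wrist_force: [0.6, 0.2, -0.4]
gripper_width: 0.359
gripper_force: 0.0
t 3.95 tcp [0.4779 0.3376 0.1134] F_board [ 0.52  0.27 -0.36] M_board [0.017 0.01  0.024] w 0.359 gf 0.0
caddy in board (mm) [-255.6  306.6    2.4] edge [-202.2  337.2   83.4] foot [-200.   338.4    8.4] tilt 0.0 yaw 29.79 roll -0.0 j [  51.   24.  -14.   -0.  -52. -120.]
shift [ 0.0003 -0.0001  0.0024] rot [-0.   -0.01 -0.41] |d| 0.002
```

```bash
echo '[[[0,0,0,0.0022,0,0,-0.4],[0,0,0,0.0022,0,0,-0.4],[0,0,0,0.0022,0,0,-0.4],[0,0,0,0.0022,0,0,-0.4],[0,0,0,0.0022,0,0,-0.4],[0,0,0,0.0022,0,0,-0.4]]]' > mv.in && python3 -m handwheel mv.in
python3 -c "
from h import *
state(); p,Rt=tcp_for(np.array([.4776,.3374,0]),Rc(21.6)); delta(p,Rt)"
```

```text
time_s: 4.55
tcp_pos: [0.4776, 0.3373, 0.1108]
ee_rot: [[-0.93, -0.368, -0.001], [-0.368, 0.93, -0.001], [0.001, -0.0, -1.0]]
wrist_force: [-0.2, -0.4, -2.1]
gripper_width: 0.158
gripper_force: 30.0
t 4.55 tcp [0.4776 0.3373 0.1108] F_board [-0.15 -0.4  -2.15] M_board [-0.067  0.065 -0.031] w 0.158 gf 29.994625062681735
caddy in board (mm) [-2.559e+02  3.062e+02 -2.000e-01] edge [-202.6  337.2   80.8] foot [-200.5  338.4    5.8] tilt 0.04 yaw 30.17 roll -0.01 j [  51.   24.  -14.   -0.  -52. -119.]
shift [-0.      0.0001 -0.0002] rot [-0.01 -0.06 -0.03] |d| 0.0
```

```bash
cat >> h.py <<'E'
def edge_goal(ex,ez,tilt,ey=0,yaw=0):
    Rcad=Rc(YB+yaw,tilt); e=O+Rc(YB)@(np.array([ex,ey,ez])/1000)
    o=e-Rcad@[.0615,0,.081]; return tcp_for(o,Rcad)
E
echo '[[[0,0,0,-0.01,0,0,0],[0,0,0,-0.03,0,0,0],[0,0,0,-0.07,0,0,0],[0,0,0,-0.11,0,0,0],[0,0,0,-0.15,0,0,0],[0,0,0,-0.17,0,0,0],[0,0,0,-0.17,0,0,0]]]' > mv.in && python3 -m handwheel mv.in
python3 -c "
from h import *
state(); delta(*edge_goal(-60,215,20)); delta(*edge_goal(-60,215,0)); print(edge_goal(-60,215,20)[0])"
```

```text
time_s: 5.25
tcp_pos: [0.4791, 0.3388, 0.2859]
ee_rot: [[-0.93, -0.368, 0.006], [-0.368, 0.93, 0.007], [-0.008, 0.004, -1.0]]
wrist_force: [0.8, 0.8, -3.3]
gripper_width: 0.158
gripper_force: 30.0
t 5.25 tcp [0.4791 0.3388 0.2859] F_board [ 0.63  0.95 -3.34] M_board [-0.02   0.061 -0.013] w 0.158 gf 29.994749785400927
caddy in board (mm) [-253.9  308.8  174.9] edge [-201.2  339.2  256.5] foot [-198.6  341.   181.5] tilt -0.31 yaw 30.21 roll 0.21 j [  51.   16.    1.    0.  -74. -119.]
shift [ 0.0282 -0.3402  0.0202] rot [-4.94 19.95 29.97] |d| 0.342
shift [ 0.0404 -0.3332  0.0394] rot [ 0.33  0.42 30.21] |d| 0.338
[0.57837854 0.01227961 0.26422502]
```

```bash
echo '[[[0,0.0035,-0.04,0.003,-0.6,2.5,3.7],[0,0.007,-0.08,0.005,-1.2,5,7.5],[0,0.0105,-0.12,0.008,-1.8,7.5,11.2],[0,0.014,-0.165,0.01,-2.5,10,15],[0,0.0175,-0.21,0.012,-3,12.5,18.7],[0,0.021,-0.255,0.015,-3.7,15,22.5],[0,0.025,-0.3,0.018,-4.3,17.5,26.2],[0,0.028,-0.34,0.02,-4.94,19.95,29.97]]]' > mv.in && python3 -m handwheel mv.in && echo '[[[0,0,0,0,0,0,0],[0,0,0,0,0,0,0],[0,0,0,0,0,0,0],[0,0,0,0,0,0,0]]]' > mv.in && python3 -m handwheel mv.in
python3 - <<'E'
from h import *
from station import eyes
state(); delta(*edge_goal(-60,215,20)); delta(*edge_goal(-12,192,20))
c=eyes.capture("scene"); np.savez("pics/s2.npz",**c); a=c["pixels"][100:270,150:350,::-1]
cv2.imwrite("pics/s2.png",cv2.resize(a,(705,600),interpolation=cv2.INTER_CUBIC))
E
```

```text
time_s: 6.05
tcp_pos: [0.5768, 0.0093, 0.2592]
ee_rot: [[-0.925, 0.153, -0.348], [0.146, 0.988, 0.046], [0.351, -0.008, -0.936]]
wrist_force: [1.1, 1.3, -3.0]
gripper_width: 0.153
gripper_force: 30.0
time_s: 6.45
tcp_pos: [0.5766, 0.0123, 0.2613]
ee_rot: [[-0.927, 0.148, -0.344], [0.141, 0.989, 0.045], [0.347, -0.007, -0.938]]
wrist_force: [-0.4, 0.8, -2.7]
gripper_width: 0.156
gripper_force: 30.0
t 6.45 tcp [0.5766 0.0123 0.2613] F_board [-0.55  0.74 -2.72] M_board [ 0.005 -1.065  0.007] w 0.156 gf 29.97846421552822
caddy in board (mm) [-147.8   -1.   157.2] edge [-62.   -0.5 211.8] foot [-85.7  -1.  140.6] tilt 20.3 yaw -0.07 roll -0.41 j [  13.   27.   14.   -7.  -96. -111.]
shift [-0.0007  0.0002 -0.0034] rot [-0.41 -0.3  -0.06] |d| 0.003
shift [-0.0537  0.0003  0.0015] rot [-0.41 -0.3  -0.06] |d| 0.054
```

View pics/s2.png

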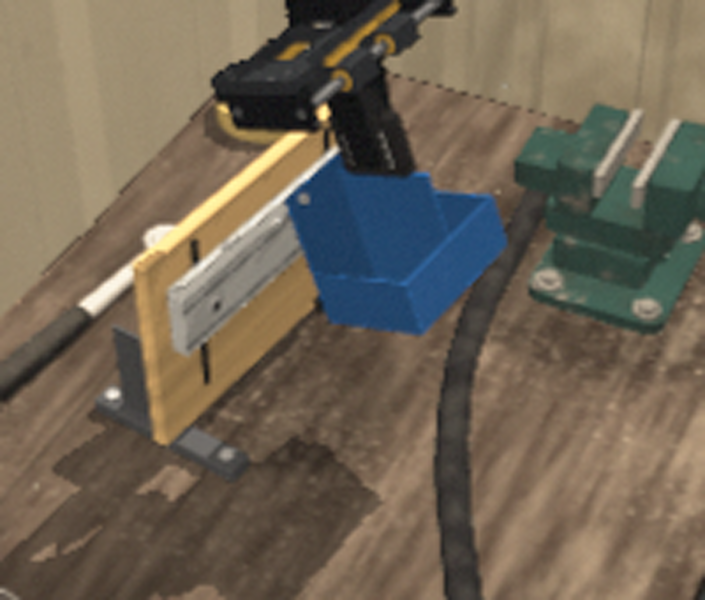

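The picture shows the caddy tilted with its top toward the board, in front of the rail's middle. Before approaching I check by depth that it did not slip in the grip.

Run:
```python
from h import *
s=sensors.sense(); E=np.array(s["ee_rot"]); C=E@TC; o=np.array(s["tcp_pos"])-C@[0,0,.111]
c=dict(np.load("pics/s2.npz")); w=cloud(c); hsv=cv2.cvtColor(c["pixels"],cv2.COLOR_RGB2HSV)
q=((w-o)@C)*1000; bl=(hsv[...,0]>98)&(hsv[...,0]<118)&(hsv[...,1]>120)&(abs(q)<150).all(-1); P=q[bl]
x,y,z=P.T; m=(abs(y-60)<6)&(z<60); print(len(P),m.sum(),"y wall",np.median(y[m]))
for a in range(-44,40,12):
    k=m&(x>=a)&(x<a+12); print(a,k.sum(),np.round(np.percentile(z[k],[2,98]),1) if k.any() else '')
k=(abs(x-40)<8)&(z>55)&(z<105)&(abs(y)<58); A=np.c_[y[k],z[k],np.ones(k.sum())]; f=np.linalg.lstsq(A,x[k],rcond=None)[0]; print("back plate x=",f,"mean",x[k].mean(),"top z",np.percentile(z[(abs(x-42)<6)],99),k.sum())
k=(abs(x+44)<6)&(z>3)&(z<40); print("front x",np.percentile(x,1), "y range",np.percentile(y,[.5,99.5]))
```

```text
2056 397 y wall 59.80305427023702
-44 67 [ 2.5 45. ]
-32 51 [ 3.1 43.5]
-20 49 [ 1.1 44. ]
-8 50 [ 2.8 43.6]
4 51 [ 2.5 45.3]
16 47 [ 3.9 44.3]
28 55 [ 1.3 51.8]
back plate x= [3.81698052e-02 1.30212141e-02 3.95182077e+01] mean 41.53872954596107 top z 107.9546426803862 299
front x -43.95325897557403 y range [-58.80430668  62.58317204]
```

```bash
python3 -c "
from h import *
delta(*edge_goal(-20,190,20)); delta(*edge_goal(-10,190,20))"
```

```text
shift [-0.0469  0.0002  0.0065] rot [-0.41 -0.28 -0.05] |d| 0.047
shift [-0.0563  0.0002  0.003 ] rot [-0.41 -0.28 -0.05] |d| 0.056
```

```bash
echo '[[[0,-0.012,0,0,-0.4,-0.3,0],[0,-0.024,0,0,-0.4,-0.3,0],[0,-0.036,0,0.003,-0.4,-0.3,0],[0,-0.045,0,0.0065,-0.4,-0.3,0],[0,-0.047,0,0.0065,-0.4,-0.3,0],[0,-0.047,0,0.0065,-0.4,-0.3,0],[0,-0.047,0,0.0065,-0.4,-0.3,0],[0,-0.047,0,0.0065,-0.4,-0.3,0]]]' > mv.in && python3 -m handwheel mv.in
python3 -c "
from h import *
state(); delta(*edge_goal(-10,190,20))"
```

```text
time_s: 7.3
tcp_pos: [0.6182, 0.0047, 0.2394]
ee_rot: [[-0.929, 0.152, -0.338], [0.143, 0.988, 0.051], [0.342, -0.001, -0.94]]
wrist_force: [0.2, 0.1, -1.9]
gripper_width: 0.159
gripper_force: 30.0
t 7.3 tcp [0.6182 0.0047 0.2394] F_board [ 0.21  0.13 -1.9 ] M_board [-0.039 -1.084 -0.008] w 0.159 gf 29.978343572001904
caddy in board (mm) [-104.9   -1.5  135.1] edge [-19.5  -1.7 190.2] foot [-42.7  -1.7 118.9] tilt 19.97 yaw -0.17 roll -0.04 j [  12.   32.   19.   -7.  -96. -110.]
shift [-0.009   0.0016 -0.003 ] rot [ 0.01  0.03 -0.16] |d| 0.01
```

```bash
echo '[[[0,-0.002,0.001,-0.0008,0,0,-0.15],[0,-0.004,0.0015,-0.0015,0,0,-0.15],[0,-0.006,0.0015,-0.0022,0,0,-0.15],[0,-0.008,0.0015,-0.003,0,0,-0.15],[0,-0.0095,0.0015,-0.0035,0,0,-0.15],[0,-0.011,0.0015,-0.004,0,0,-0.15],[0,-0.011,0.0015,-0.004,0,0,-0.15],[0,-0.011,0.0015,-0.004,0,0,-0.15]]]' > mv.in && python3 -m handwheel mv.in
python3 -c "
from h import *
state()"
echo '[[[0,-0.001,0,-0.0004,0,0,0],[0,-0.002,0,-0.0007,0,0,0],[0,-0.002,0,-0.0007,0,0,0]]]' > mv.in && python3 -m handwheel mv.in
python3 -c "
from h import *
state()"
```

```text
time_s: 8.1
tcp_pos: [0.6301, 0.0044, 0.2388]
ee_rot: [[-0.929, 0.15, -0.339], [0.141, 0.989, 0.051], [0.342, -0.0, -0.94]]
wrist_force: [-0.2, 0.1, -3.3]
gripper_width: 0.159
gripper_force: 30.0
t 8.1 tcp [0.6301 0.0044 0.2388] F_board [-0.18  0.05 -3.33] M_board [-0.046 -1.089  0.002] w 0.159 gf 29.978359630331397
caddy in board (mm) [-9.330e+01 -1.000e-01  1.345e+02] edge [-7.700e+00 -1.000e-01  1.896e+02] foot [-3.110e+01 -1.000e-01  1.182e+02] tilt 20.02 yaw -0.03 roll -0.0 j [  12.   33.   21.   -7.  -97. -110.]
time_s: 8.4
tcp_pos: [0.6323, 0.0041, 0.2388]
ee_rot: [[-0.929, 0.15, -0.338], [0.141, 0.989, 0.051], [0.342, -0.0, -0.94]]
wrist_force: [-0.1, -0.4, -4.1]
gripper_width: 0.156
gripper_force: 30.0
t 8.4 tcp [0.6323 0.0041 0.2388] F_board [-0.01 -0.44 -4.06] M_board [-0.032 -1.09   0.031] w 0.156 gf 29.978433586657047
caddy in board (mm) [-9.100e+01 -1.000e-01  1.345e+02] edge [-5.500e+00 -1.000e-01  1.896e+02] foot [-2.880e+01 -1.000e-01  1.182e+02] tilt 20.01 yaw -0.03 roll -0.0 j [  12.   33.   21.   -7.  -97. -110.]
```

```bash
for i in 1; do echo '[[[0,-0.001,0,-0.0004,0,0,0],[0,-0.001,0,-0.0004,0,0,0],[0,-0.002,0,-0.0007,0,0,0],[0,-0.002,0,-0.0007,0,0,0]]]' > mv.in && python3 -m handwheel mv.in >/dev/null;  python3 -c "
from h import *
state()"; done
echo '[[[0,-0.001,0,-0.0004,0,0,0],[0,-0.001,0,-0.0004,0,0,0]]]' > mv.in && python3 -m handwheel mv.in>/dev/null;  python3 -c "
from h import *
state()"
```

```text
t 8.8 tcp [0.6335 0.0038 0.239 ] F_board [-2.88  1.09 -1.06] M_board [ 0.075 -0.006 -0.019] w 0.159 gf 29.979164991527796
caddy in board (mm) [-90.   -0.2 134.8] edge [ -4.4  -0.2 189.6] foot [-27.8  -0.2 118.4] tilt 20.14 yaw -0.02 roll -0.02 j [  11.   33.   22.   -7.  -97. -110.]
t 9.0 tcp [0.6338 0.0038 0.2392] F_board [-6.    0.01 -1.05] M_board [ 0.216  0.941 -0.081] w 0.159 gf 29.98002644861117
caddy in board (mm) [-89.9  -0.2 135. ] edge [-4.200e+00 -1.000e-01  1.897e+02] foot [-27.8  -0.2 118.5] tilt 20.26 yaw -0.0 roll -0.03 j [  11.   34.   22.   -7.  -97. -110.]
```

```bash
echo '[[[0,0.0015,0,0.0005,0,0,0],[0,0.003,0,0.0011,0,0,0],[0,0.002,0,0.0039,0,0,0],[0,0.001,0,0.0067,0,0,0],[0,0,0,0.0095,0,0,0],[0,-0.001,0,0.0123,0,0,0],[0,-0.001,0,0.0123,0,0,0]]]' > mv.in && python3 -m handwheel mv.in>/dev/null;  python3 -c "
from h import *
state()"
echo '[[[0,-0.0003,0,0.0009,0,0,0],[0,-0.0007,0,0.0019,0,0,0],[0,-0.0007,0,0.0019,0,0,0]]]' > mv.in && python3 -m handwheel mv.in >/dev/null;  python3 -c "
from h import *
state()"
```

```text
t 9.7 tcp [0.632  0.0041 0.2261] F_board [ 0.23 -0.08 -3.28] M_board [-0.024 -1.039  0.007] w 0.158 gf 29.97833118075505
caddy in board (mm) [-9.140e+01 -1.000e-01  1.219e+02] edge [-5.900e+00 -1.000e-01  1.768e+02] foot [-2.930e+01 -1.000e-01  1.055e+02] tilt 20.07 yaw -0.03 roll -0.02 j [  12.   34.   20.   -7.  -95. -110.]
t 10.0 tcp [0.6321 0.0041 0.2248] F_board [-0.09  0.11 -2.77] M_board [ 0.039 -1.096 -0.071] w 0.156 gf 29.97834069421515
caddy in board (mm) [-91.2  -0.  120.5] edge [-5.700e+00 -1.000e-01  1.756e+02] foot [-2.900e+01 -1.000e-01  1.043e+02] tilt 20.02 yaw -0.02 roll -0.0 j [  12.   34.   20.   -7.  -95. -110.]
```

```bash
cat > chk.py <<'E'
from h import *; import sys
s=sensors.sense(); f=Rc(YB).T@s["wrist_force"]; state()
sys.exit(0 if f[2]<float(sys.argv[1]) and np.linalg.norm(f[:2])<6 else 1)
E
echo '[[[0,-0.0003,0,0.0009,0,0,0],[0,-0.0007,0,0.0019,0,0,0],[0,-0.0007,0,0.0019,0,0,0]]]' > mv.in && python3 -m handwheel mv.in >/dev/null;  python3 chk.py 0 &&
echo '[[[0,-0.0003,0,0.0009,0,0,0],[0,-0.0003,0,0.0009,0,0,0]]]' > mv.in && python3 -m handwheel mv.in >/dev/null;  python3 chk.py 0 &&
echo '[[[0,-0.0003,0,0.0009,0,0,0],[0,-0.0003,0,0.0009,0,0,0]]]' > mv.in && python3 -m handwheel mv.in >/dev/null;  python3 chk.py 0 &&
echo '[[[0,-0.0003,0,0.0009,0,0,0],[0,-0.0003,0,0.0009,0,0,0]]]' > mv.in && python3 -m handwheel mv.in >/dev/null;  python3 chk.py 0
```

```text
t 10.3 tcp [0.632  0.0041 0.2227] F_board [-1.14 -0.56 -2.9 ] M_board [-0.029 -1.116 -0.008] w 0.157 gf 29.97839634306729
caddy in board (mm) [-91.3  -0.  118.4] edge [-5.800e+00 -1.000e-01  1.735e+02] foot [-2.910e+01 -1.000e-01  1.021e+02] tilt 20.03 yaw -0.02 roll -0.0 j [  12.   34.   20.   -7.  -95. -110.]
t 10.5 tcp [0.632  0.0041 0.2218] F_board [ 0.01  0.6  -4.17] M_board [-0.074 -1.057 -0.012] w 0.159 gf 29.97850618790835
caddy in board (mm) [-91.3  -0.  117.5] edge [-5.800e+00 -1.000e-01  1.726e+02] foot [-2.910e+01 -1.000e-01  1.012e+02] tilt 20.02 yaw -0.03 roll -0.0 j [  12.   34.   20.   -7.  -95. -110.]
t 10.7 tcp [0.632  0.0041 0.2209] F_board [ 1.03  1.06 -2.62] M_board [-0.018 -1.106 -0.003] w 0.159 gf 29.97815673938021
caddy in board (mm) [-91.3  -0.  116.6] edge [-5.800e+00 -1.000e-01  1.716e+02] foot [-2.910e+01 -1.000e-01  1.003e+02] tilt 20.02 yaw -0.03 roll -0.0 j [  12.   34.   20.   -7.  -95. -110.]
t 10.9 tcp [0.632  0.0041 0.2199] F_board [-0.79  0.11 -2.44] M_board [-0.032 -1.094  0.003] w 0.16 gf 29.9785536644049
caddy in board (mm) [-9.130e+01 -1.000e-01  1.157e+02] edge [-5.700e+00 -1.000e-01  1.707e+02] foot [-29.1  -0.1  99.4] tilt 20.01 yaw -0.02 roll -0.0 j [  12.   34.   20.   -7.  -95. -110.]
```

```bash
echo '[[[0,-0.0003,0,0.0009,0,0,0],[0,-0.0003,0,0.0009,0,0,0]]]' > mv.in && python3 -m handwheel mv.in >/dev/null;  python3 chk.py 0 &&
echo '[[[0,-0.0003,0,0.0009,0,0,0],[0,-0.0003,0,0.0009,0,0,0]]]' > mv.in && python3 -m handwheel mv.in >/dev/null;  python3 chk.py 0 &&
echo '[[[0,-0.0003,0,0.0009,0,0,0],[0,-0.0003,0,0.0009,0,0,0]]]' > mv.in && python3 -m handwheel mv.in >/dev/null;  python3 chk.py 0 &&
echo '[[[0,-0.0003,0,0.0009,0,0,0],[0,-0.0003,0,0.0009,0,0,0]]]' > mv.in && python3 -m handwheel mv.in >/dev/null;  python3 chk.py 0
```

```text
t 11.1 tcp [0.6323 0.0041 0.2193] F_board [ 0.56 -0.35 -3.34] M_board [ 0.044 -1.219 -0.022] w 0.154 gf 29.97965482994914
caddy in board (mm) [-90.9  -0.  115. ] edge [-5.400e+00 -1.000e-01  1.701e+02] foot [-28.7  -0.1  98.8] tilt 19.95 yaw -0.02 roll 0.0 j [  12.   34.   20.   -7.  -94. -110.]
t 11.3 tcp [0.6325 0.004  0.2187] F_board [ 1.82  0.12 -0.67] M_board [ 0.016 -1.343 -0.055] w 0.158 gf 29.982059695757926
caddy in board (mm) [-90.5  -0.  114.3] edge [-5.100e+00 -1.000e-01  1.696e+02] foot [-28.3  -0.1  98.2] tilt 19.9 yaw -0.02 roll 0.01 j [  12.   34.   19.   -7.  -94. -110.]
t 11.5 tcp [0.6326 0.004  0.218 ] F_board [ 0.99 -0.39  1.51] M_board [ 0.004 -1.441 -0.005] w 0.157 gf 29.990146877244115
caddy in board (mm) [-9.040e+01 -1.000e-01  1.136e+02] edge [-5.000e+00 -1.000e-01  1.689e+02] foot [-28.2  -0.1  97.5] tilt 19.87 yaw -0.02 roll 0.01 j [  12.   34.   19.   -7.  -94. -110.]
t 11.5 tcp [0.6326 0.004  0.218 ] F_board [ 0.99 -0.39  1.51] M_board [ 0.004 -1.441 -0.005] w 0.157 gf 29.990146877244115
caddy in board (mm) [-9.040e+01 -1.000e-01  1.136e+02] edge [-5.000e+00 -1.000e-01  1.689e+02] foot [-28.2  -0.1  97.5] tilt 19.87 yaw -0.02 roll 0.01 j [  12.   34.   19.   -7.  -94. -110.]
```

```bash
python3 -c "
from h import *
for t in (17,14,11,8,5,3,1,0): print(t,end=' '); delta(*edge_goal(-4.7,168.8,t))"
```

```text
17 shift [0.0011 0.0001 0.0031] rot [ 0.01 -2.87 -0.02] |d| 0.003
14 shift [0.0024 0.0001 0.0064] rot [ 0.01 -5.87 -0.02] |d| 0.007
11 shift [0.0035 0.0001 0.0098] rot [ 0.01 -8.87 -0.02] |d| 0.01
8 shift [0.0045 0.0001 0.0133] rot [ 1.000e-02 -1.187e+01 -2.000e-02] |d| 0.014
5 shift [0.0053 0.0001 0.0168] rot [ 1.000e-02 -1.487e+01 -2.000e-02] |d| 0.018
3 shift [0.0057 0.0001 0.0191] rot [ 1.000e-02 -1.687e+01 -2.000e-02] |d| 0.02
1 shift [0.006  0.0001 0.0215] rot [ 1.000e-02 -1.887e+01 -2.000e-02] |d| 0.022
0 shift [0.0062 0.0001 0.0227] rot [ 1.000e-02 -1.987e+01 -2.000e-02] |d| 0.024
```

```bash
echo '[[[0,0.0006,0,0.0015,0,-1.4,0],[0,0.0011,0,0.0031,0,-2.9,0],[0,0.0018,0,0.0047,0,-4.4,0],[0,0.0024,0,0.0064,0,-5.9,0],[0,0.003,0,0.0081,0,-7.4,0],[0,0.0035,0,0.0098,0,-8.9,0],[0,0.0035,0,0.0098,0,-8.9,0]]]' > mv.in && python3 -m handwheel mv.in >/dev/null;  python3 chk.py 6;  python3 -c "
from h import *
for t in (9,7,5,3,1,0): print(t,end=' '); delta(*edge_goal(-4.7,168.8,t))"
```

```text
t 12.2 tcp [0.6255 0.0051 0.2098] F_board [ 2.75  0.3  -0.88] M_board [-0.104 -1.388 -0.048] w 0.156 gf 29.998860424384475
caddy in board (mm) [-8.100e+01 -1.000e-01  1.008e+02] edge [-5.200e+00 -1.000e-01  1.687e+02] foot [-17.   -0.1  94.5] tilt 10.98 yaw -0.01 roll 0.01 j [  13.   28.   10.   -4.  -81. -111.]
9 shift [0.0006 0.0001 0.0019] rot [ 0.01 -1.98 -0.01] |d| 0.002
7 shift [0.0015 0.0001 0.0041] rot [ 0.01 -3.98 -0.01] |d| 0.004
5 shift [0.0024 0.0001 0.0063] rot [ 0.01 -5.98 -0.01] |d| 0.007
3 shift [0.0031 0.0001 0.0086] rot [ 0.01 -7.98 -0.01] |d| 0.009
1 shift [0.0038 0.0001 0.0109] rot [ 0.01 -9.98 -0.01] |d| 0.012
0 shift [0.0042 0.0001 0.012 ] rot [ 1.000e-02 -1.098e+01 -1.000e-02] |d| 0.013
```

```bash
echo '[[[0,0.0002,0,0.001,0,-1,0],[0,0.0006,0,0.0019,0,-2,0],[0,0.001,0,0.003,0,-3,0],[0,0.0015,0,0.0041,0,-4,0],[0,0.0019,0,0.0052,0,-5,0],[0,0.0024,0,0.0063,0,-6,0],[0,0.0024,0,0.0063,0,-6,0]]]' > mv.in && python3 -m handwheel mv.in >/dev/null;  python3 chk.py 6;  python3 -c "
from h import *
for t in (4,3,2,1,0): print(t,end=' '); delta(*edge_goal(-4.7,168.8,t))"
```

```text
t 12.9 tcp [0.6219 0.0057 0.2036] F_board [ 4.29 -1.45 -0.99] M_board [-0.101 -1.634 -0.094] w 0.157 gf 29.998790938407183
caddy in board (mm) [-73.2   0.   93. ] edge [ -4.9  -0.  168.3] foot [-8.9  0.  93.4] tilt 5.01 yaw -0.01 roll 0.01 j [  14.   25.    3.   -2.  -73. -112.]
4 shift [0.0004 0.     0.0006] rot [ 0.01 -1.01 -0.01] |d| 0.001
3 shift [0.0009 0.     0.0017] rot [ 0.01 -2.01 -0.01] |d| 0.002
2 shift [0.0014 0.     0.0028] rot [ 0.01 -3.01 -0.01] |d| 0.003
1 shift [0.0018 0.     0.0039] rot [ 0.01 -4.01 -0.01] |d| 0.004
0 shift [0.0023 0.     0.005 ] rot [ 0.01 -5.01 -0.01] |d| 0.005
```

```bash
echo '[[[0,0.0002,0,0.0006,0,-1,0],[0,0.0006,0,0.0017,0,-2,0],[0,0.001,0,0.0028,0,-3,0],[0,0.0014,0,0.0037,0,-4,0],[0,0.0014,0,0.0037,0,-4,0]]]' > mv.in && python3 -m handwheel mv.in >/dev/null;  python3 chk.py 6;  python3 -c "
from h import *
for t in (1,0,-1): print(t,end=' '); delta(*edge_goal(-4.4,168.5,t))"
```

```text
t 13.4 tcp [0.6195 0.006  0.1998] F_board [ 2.32  0.29 -2.26] M_board [-0.011 -0.913 -0.071] w 0.158 gf 29.999271822161973
caddy in board (mm) [-68.1  -0.1  88.8] edge [-5.000e+00 -1.000e-01  1.686e+02] foot [-4.  -0.1 93.6] tilt 1.11 yaw -0.01 roll -0.01 j [  15.   23.   -1.   -0.  -67. -114.]
1 shift [-0.0006  0.0001  0.0002] rot [-0.01 -0.11 -0.01] |d| 0.001
0 shift [-0.0001  0.0001  0.0013] rot [-0.01 -1.11 -0.01] |d| 0.001
-1 shift [0.0004 0.0001 0.0024] rot [-0.01 -2.11 -0.01] |d| 0.002
```

```bash
echo '[[[0,-0.0001,0,0.0006,0,-0.5,0],[0,-0.0001,0,0.0012,0,-1,0],[0,-0.0001,0,0.0012,0,-1,0]]]' > mv.in && python3 -m handwheel mv.in >/dev/null;  python3 chk.py 6;  echo '[[[0,0.0002,0,0.0005,0,-0.5,0],[0,0.0002,0,0.0005,0,-0.5,0]]]' > mv.in && python3 -m handwheel mv.in >/dev/null;  python3 chk.py 6
```

```text
t 13.7 tcp [0.6196 0.0059 0.1987] F_board [-0.13 -0.49 -1.62] M_board [ 0.148 -0.035 -0.033] w 0.16 gf 29.999260087497532
caddy in board (mm) [-66.1  -0.2  87.7] edge [ -4.4  -0.2 168.5] foot [-2.1 -0.2 93.5] tilt 0.16 yaw -0.02 roll -0.02 j [  15.   23.   -2.   -0.  -65. -114.]
t 13.9 tcp [0.6197 0.0059 0.1987] F_board [0.65 0.51 1.28] M_board [0.056 0.343 0.069] w 0.159 gf 30.000048000365496
caddy in board (mm) [-64.9  -0.2  87.7] edge [ -4.   -0.2 169.1] foot [-0.9 -0.2 94.1] tilt -0.39 yaw -0.01 roll -0.02 j [  16.   22.   -3.    0.  -65. -114.]
```

```bash
echo '[[[0,-0.0001,0,-0.0004,0,0.4,0],[0,-0.0001,0,-0.0004,0,0.4,0],[0,-0.0001,0,-0.0004,0,0.4,0]]]' > mv.in && python3 -m handwheel mv.in >/dev/null;  python3 chk.py 6
python3 - <<'E'
from h import *
from station import eyes
c=eyes.capture("scene"); np.savez("pics/s3.npz",**c); a=c["pixels"][110:260,160:310,::-1]
cv2.imwrite("pics/s3.png",cv2.resize(a,(600,600),interpolation=cv2.INTER_CUBIC))
E
```

```text
t 14.2 tcp [0.62   0.0058 0.1986] F_board [-0.98  0.02  0.56] M_board [-0.005  0.3    0.022] w 0.16 gf 30.00002619344741
caddy in board (mm) [-65.5  -0.2  87.6] edge [ -4.   -0.2 168.5] foot [-1.5 -0.2 93.5] tilt 0.05 yaw -0.03 roll -0.01 j [  15.   23.   -2.   -0.  -65. -114.]
```

View pics/s3.png

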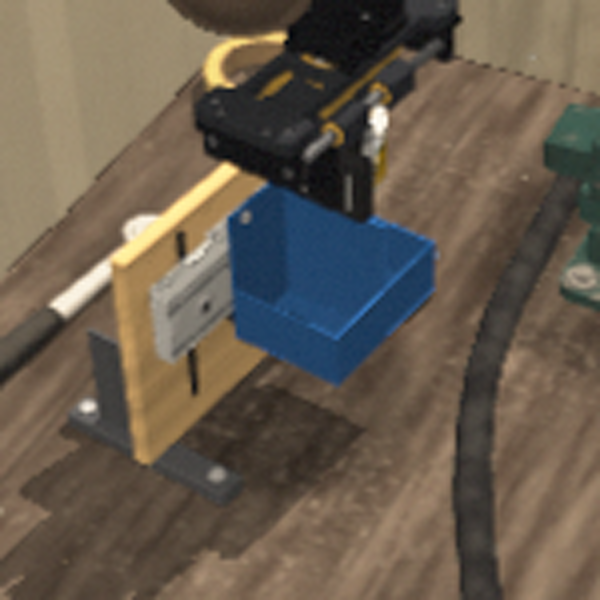

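The picture shows the caddy level and centred on the rail, with its back parallel to the board. Its weight now rests on the rail, so I release.

```bash
echo '[[[0.3,0,0,0,0,0,0],[0.6,0,0,0,0,0,0],[0.8,0,0,0,0,0,0],[0.8,0,0,0,0,0,0],[0.8,0,0,0,0,0,0],[0.8,0,0,0,0,0,0],[0.8,0,0,0,0,0,0]]]' > mv.in && python3 -m handwheel mv.in && echo '[[[0.8,0,0,-0.01,0,0,0],[0.8,0,0,-0.03,0,0,0],[0.8,0,0,-0.06,0,0,0],[0.8,0,0,-0.1,0,0,0],[0.8,0.03,0,-0.13,0,0,0],[0.8,0.07,0,-0.15,0,0,0],[0.8,0.11,0,-0.16,0,0,0],[0.8,0.11,0,-0.16,0,0,0]]]' > mv.in && python3 -m handwheel mv.in
python3 - <<'E'
from h import *
from station import eyes
out=[]
for n in ("scene","top"):
    c=eyes.capture(n); w=cloud(c); hsv=cv2.cvtColor(c["pixels"],cv2.COLOR_RGB2HSV)
    C=Rc(YB); o=O+C@(np.array([-65.3,0,87.6])/1000); q=((w-o)@C)*1000
    bl=(hsv[...,0]>98)&(hsv[...,0]<118)&(hsv[...,1]>120)&(abs(q)<130).all(-1); P=q[bl]; x,y,z=P.T
    r=cv2.minAreaRect(P[:,:2].astype(np.float32)); print(n,len(P),r,"x",np.percentile(x,[1,99]),"y",np.percentile(y,[1,99]),"z",np.percentile(z,[1,99]))
    m=(abs(y-60)<6)&(z<60)
    print([np.round(np.percentile(z[m&(x>=a)&(x<a+20)],[3,97]),1) for a in (-44,-20,5)] if m.sum()>100 else '')
    a=c["pixels"][110:260,160:310,::-1] if n=="scene" else c["pixels"][120:240,190:350,::-1]
    out.append(cv2.resize(a,(400,400 if n=="scene" else 300),interpolation=cv2.INTER_CUBIC))
im=np.zeros((400,800,3),np.uint8); im[:,:400]=out[0]; im[:300,400:]=out[1]; cv2.imwrite("pics/s4.png",im)
E
```

```text
time_s: 14.95
tcp_pos: [0.6201, 0.0059, 0.1986]
ee_rot: [[-0.989, 0.15, -0.0], [0.15, 0.989, -0.0], [0.0, -0.0, -1.0]]
wrist_force: [-0.1, 0.4, -0.3]
gripper_width: 0.709
gripper_force: 0.0
time_s: 15.75
tcp_pos: [0.5086, 0.0223, 0.3635]
ee_rot: [[-0.989, 0.148, 0.007], [0.148, 0.989, 0.002], [-0.007, 0.003, -1.0]]
wrist_force: [1.0, 0.6, 1.7]
gripper_width: 0.804
gripper_force: 0.0
scene 1738 ((7.968559265136719, -7.7100830078125), (107.7490234375, 143.84825134277344), 0.4213007092475891) x [-43.90239159  43.98258885] y [-58.33574375  62.50269707] z [  0.89075494 107.06940313]
[array([ 3.7, 45.4]), array([ 4.1, 45.4]), array([ 3.9, 45.7])]
top 440 ((17.80532455444336, 0.9062690734863281), (59.90681838989258, 121.11921691894531), 7.259914875030518) x [-11.35779822  41.71257949] y [-57.52094041  58.04176991] z [ -2.06960697 100.63807655]
```

View pics/s4.png

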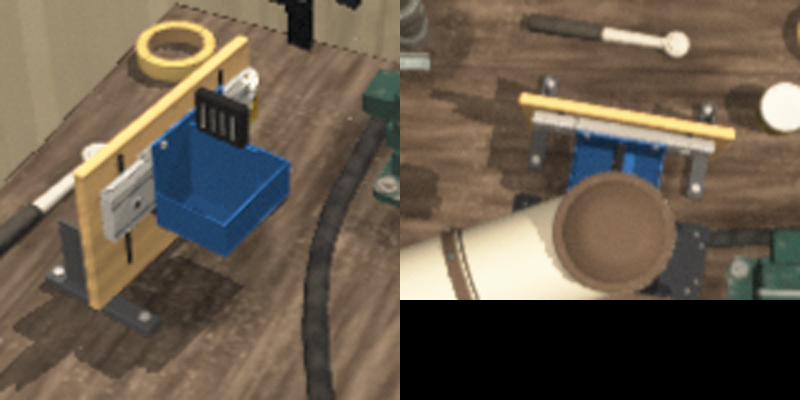

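The picture shows the caddy hanging upright, level and centred on the rail with the gripper clear of it. The depth values match the computed home pose to within about 1 mm, so I hand in.

```bash
echo '[[[0.8,0,0,0,0,0,0],[0.8,0,0,0,0,0,0],[0.8,0,0,0,0,0,0]]]' > mv.in && python3 -m handwheel mv.in && python3 -c "
from station import workorder
print(workorder.finish_job())"
```

```text
time_s: 16.15
tcp_pos: [0.512, 0.0223, 0.3576]
ee_rot: [[-0.989, 0.15, -0.002], [0.15, 0.989, -0.001], [0.002, -0.001, -1.0]]
wrist_force: [0.3, 0.2, 0.4]
gripper_width: 0.8
gripper_force: 0.0
the job is handed in; nothing more can be done
None
```

The caddy hangs upright and centred on the rail, strip behind the lip and foot locked under it; the gripper let go and backed clear, and the job was handed in at 16 s.

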